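# Mix a sample bottle on a vortex mixer and set it on the balance

### The arm

A 6-joint arm with a two-finger parallel gripper is mounted at the origin on the work surface. World frame = base frame: x ahead of the robot, y to its left, z up, the work surface at z = 0. Lengths are in mm, angles in degrees, forces in N, time in s.
With the tool pointing down it reaches from about 250 to 775 mm from the base axis. Payload 8.9 kg.
Tool frame: the origin (TCP) lies at the very end of the fingers, on their centre line; the grasp point (between the pads) lies 19 mm behind it; z points along the fingers, y is the line along which they close (so a half turn about z gives the same grasp; the last joint's range is limited). The gripper opens to 85 mm and grips with 20 to 120 N. Pads are 22 mm wide; open, the fingers measure 114 mm over their backs; the gripper's body (76 mm by 85 mm) begins 54 mm behind the grasp point. The pads swing forward as they close: fully open they stand 13 mm farther back than shut.
Start: joints at [-75.189, 16.656, -8.789, 64.555, 0, 82.019], TCP at [203.382, -484.004, 231.305] pointing down, gripper open.
Joint ranges: [-144.48, 144.48], [-52.06, 99.96], [-74.48, 78.29], [-112.23, 115.85], [-86.99, 84.42], [-180, 180]. Speed limits (degrees/s): [127.2, 127.2, 159.86, 180, 180, 180].

### API

Orientations are given as [roll, pitch, yaw] about the fixed x, y, z axes, in that order (R = Rz(yaw) Ry(pitch) Rx(roll)).
In Python, from bench import read_state, read_camera, get_calibration, job_done gives the robot as it stands.
- The arm moves only by the tool apply_moves, never from a script. Its argument "series" is a list of rows, each a list of 7 numbers: the turn, a rotation vector about the tool's x, y, z each as a share of 90 degrees, from -1 to 1, then the shift along the tool's x, y, z each as a share of 0.1 m, from -1 to 1, then the opening, from 0 (shut) to 1 (fully open). A call has 1 to 5 rows; each row is the pose to reach, as a shift and turn from the pose commanded when the call began, along the tool's axes at that moment; what a row does not reach only later rows make up. A row lasts 1/12 s, in which the tool goes at most 41.7 mm and 7.16 degrees, less where a joint would pass 70% of its speed; a pose out of reach is approached as far as the arm can. A call with a number of a shift or a turn outside -1 to 1 is refused whole. A call with a gripper value outside its range is refused whole. The fingers move at their own pace and stop on an object; the grip force is fixed at half the most. Time passes only in rows, so rows that repeat a pose let the fingers close. It gives the time, the measured TCP pose, the force, the opening and the grip force at its end, in the units of the state.
- read_state(): the state, without advancing time (a new reading comes with each control period).
- read_camera(name): name is "side" or "top"; returns the picture (420x560x3 uint8, red, green, blue); there is no depth.
- get_calibration(name): a dict with "fov_y" (degrees; the focal length in pixels is half the picture's height over the tangent of half this angle, whatever the lens; pixels are square), "cx", "cy" (the principal point, pixels), "dist" ([k1, k2, p1, p2, k3] as OpenCV has them; the pictures are not rectified), "extrinsics" (4x4, takes a point from world to camera coordinates). Camera axes: x right, y down, z forward; pixel columns grow to the right and rows downward; lengths in mm; the calibration is good to about 2 mm. A picture is of the moment at which its call begins. get_calibration takes no time and is no camera call.
- job_done(): hands the job in; it is judged then, once.
The state is a dict: "time_s": time; "qpos": joint angles; "qvel": joint speeds; "effort": joint torques, N m; "tool_pos": TCP position; "tool_rot": TCP orientation; "wrist_force": force on the tool from outside, world axes, zero at the start; "torque": the same for the moment, N m; "grip_width": finger opening in mm; "grip_force": force on a finger pad.
Only numpy, scipy, OpenCV 4.12 (cv2) and the standard library are available. Lean on these libraries where they do the work, as an engineer would, in place of code of your own. Each camera call takes 0.05 s, during which the arm holds its last target. There are 200 camera calls.

### The job

Mix the short sample bottle on the vortex mixer: with the bottle standing upright in the mixer's round rubber cup, push it down until the sprung cup is at the very bottom of its stroke and hold it there for a good second. Then take the bottle off and set it down upright in the middle of the balance's round pan, without dropping it, and let go. Leave the tall bottle and the beaker where they are.

Things in the scene. Friction and masses are not known exactly. Their poses are not given: they have to be found in the camera images.
- sample_bottle: the short bottle to be mixed: amber glass with a blue screw cap, 112 mm tall overall, body 56 mm in diameter up to 66 mm, shoulder sloping in to 80 mm, cap 44 mm in diameter from 82 to 112 mm; about 0.3 kg. Origin at the centre of its underside, z up through the cap.
- tall_bottle: bystander: tall bottle of the same glass and the same 44 mm blue cap, 185 mm tall, 74 mm in diameter. Origin at the centre of its underside, z up.
- beaker: bystander: clear glass beaker, 72 mm in diameter at the rim, 90 mm tall. Origin at the centre of its underside, z up.
- mixer: vortex mixer, fixed: white casing 150 x 120 mm with a grey foot of 160 x 130 mm, casing top at 82 mm, with a small black knob on its front face (-x of its frame); on top stands a round black rubber cup. Origin at the centre of its underside.
- cup_top (a point): centre of the cup's flat floor, on which the bottle stands, 112 mm above the bench when up; it moves down with the cup. The cup is 82 mm in outer diameter; a rim 4 mm high above the floor surrounds a flat of 72 mm in diameter.
- cup (a joint): downward travel of the sprung cup (m): 0 = up (at rest), 0.012 = fully down against its stop. The spring pushes back with about 5 N at the start and 12 N at the bottom; the bottle's weight alone does not press it down.
- balance: precision balance, fixed: low white case, 250 x 180 mm, top at 58 mm, with a grey display strip at the front (-x of its frame); the raised round steel pan stands over its rear half. Origin at the centre of its underside.
- pan_top (a point): centre of the upper face of the balance's flat steel pan, 82 mm above the bench; the pan is 80 mm in diameter, has no rim, and is 35 mm towards +x of the balance's origin in its frame.
Mind the look-alikes: they are no part of the job. What is shaped like the sample_bottle but pink or purple is not meant. What is shaped like the mixer but purple is not meant.

How it is judged (in metres and radians):
On the way:
1. the sample bottle, standing upright in the cup, presses the cup to the bottom of its stroke and holds it there (value of joint cup above 0.0105 m and contact force between sample_bottle and mixer above 4 N and horizontal distance between sample_bottle and cup_top below 0.015 m and angle between sample_bottle's own z axis and vertical below 0.15 rad), for 0.8 s.
At the end, for the whole second after the job is handed in: The sample bottle stands upright (within 0.06 rad) and still on the balance pan, its centre within 15 mm of the pan's, released, and the mixer's cup is up again (under 3 mm of travel) (horizontal distance between sample_bottle and pan_top below 0.015 m and z of sample_bottle in the frame of pan_top between -0.004 and 0.004 m and angle between sample_bottle's own z axis and vertical below 0.06 rad and contact force between sample_bottle and balance above 1 N and linear speed of sample_bottle below 0.02 m/s and value of joint cup below 0.003 m); the robot touches nothing.
It fails at once if the sample bottle is tipped over (more than 0.7 rad) (angle between sample_bottle's own z axis and vertical above 0.7 rad).
It fails at once if the sample bottle is dropped onto the balance (let go over the pan while more than 10 mm above it) (horizontal distance between sample_bottle and pan_top below 0.06 m and z of sample_bottle in the frame of pan_top above 0.01 m and contact force between the fingers and sample_bottle below 0.3 N).
It fails at once if the tall bottle is shifted more than 30 mm or tipped (distance of tall_bottle from where it was at the start of the episode above 0.03 m or angle between tall_bottle's own z axis and vertical above 0.3 rad).
It fails at once if the beaker is shifted more than 30 mm or tipped (distance of beaker from where it was at the start of the episode above 0.03 m or angle between beaker's own z axis and vertical above 0.3 rad).
It also fails if it takes over 53 s, if anything falls off the work surface, if the arm or the gripper's body presses on something with over 40 N, if the wrist force passes 120 N, or if a joint passes its speed limit or range.

## Working session

There is one attempt and no reset: what is moved stays moved. The work goes in short steps, Python scripts to look and compute and a tool call to move; the robot and the scene stay as the last step left them, time stands still between calls to the robot, and variables do not carry over. Pictures are saved under pics/ and viewed, at most 10 in all, crops included, and the job is handed in when it is done.

Besides the shell and the picture viewer there is one more tool, called after "Emit:" as name([rows], argument=value, ...), one row to a line, values as JSON. apply_moves: Moves the arm, as the interface text tells. Its arguments: {"type":"object","properties":{"series":{"type":"array"}},"required":["series"]}

```bash
mkdir -p pics
cat > h.py <<'E'
import numpy as np, cv2
from bench import read_state, read_camera, get_calibration, job_done
def KD(n):
    c=get_calibration(n); f=210/np.tan(np.radians(c["fov_y"])/2)
    return np.array([[f,0,c["cx"]],[0,f,c["cy"]],[0,0,1.]]),np.array(c["dist"],float),np.array(c["extrinsics"],float)
def proj(n,P):
    K,D,T=KD(n); r,_=cv2.Rodrigues(T[:3,:3])
    return cv2.projectPoints(np.array(P,float).reshape(-1,1,3),r,T[:3,3],K,D)[0].reshape(-1,2)
def onz(n,uv,z):
    K,D,T=KD(n); p=cv2.undistortPoints(np.array(uv,float).reshape(-1,1,2),K,D).reshape(-1,2)
    d=np.c_[p,np.ones(len(p))]@T[:3,:3]; o=-T[:3,:3].T@T[:3,3]
    return o+d*((z-o[2])/d[:,2])[:,None]
def save(n,name,img=None):
    img=read_camera(n) if img is None else img
    cv2.imwrite(f"pics/{name}.png",img[...,::-1]); return img
E
python3 - <<'E'
from h import *
a=save("top","top0");b=save("side","side0");np.savez("im0.npz",top=a,side=b)
for n in("top","side"):
    K,D,T=KD(n);print(n,K[0,0],D,-T[:3,:3].T@T[:3,3])
print(read_state())
E
```

```text
top 418.86804644930993 [-0.12654986  0.          0.          0.          0.        ] [ 400.02852061  -17.00921625 1096.77710486]
side 511.98314900705077 [-0.00575962  0.          0.          0.          0.        ] [ 449.50744784 -750.24080112  998.73525343]
{'time_s': 0.1, 'qpos': array([-7.51884778e+01,  1.66857433e+01, -8.82742718e+00,  6.45541093e+01,
        4.42159662e-04,  8.20195936e+01]), 'qvel': array([-0.03755787, -0.09787728,  0.0265286 , -0.08390244, -0.07175802,
        0.03180853]), 'effort': array([-4.27082168e-04, -5.37978065e+01,  3.31917179e+01,  9.43043560e-03,
       -2.06739546e-04, -2.66711146e-05]), 'tool_pos': array([ 203.28908696, -483.61605735,  230.78489516]), 'tool_rot': array([-1.79933433e+02, -9.77863483e-03,  2.27919227e+01]), 'wrist_force': array([-0.0520446 , -0.15278758, -0.15721682]), 'torque': array([-0.06674176,  0.02127149, -0.04478216]), 'grip_force': 0.0, 'grip_width': 85.40041044115452}
```

View pics/top0.png

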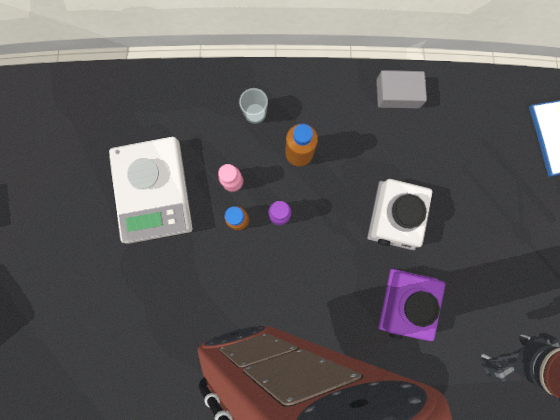

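View pics/side0.png

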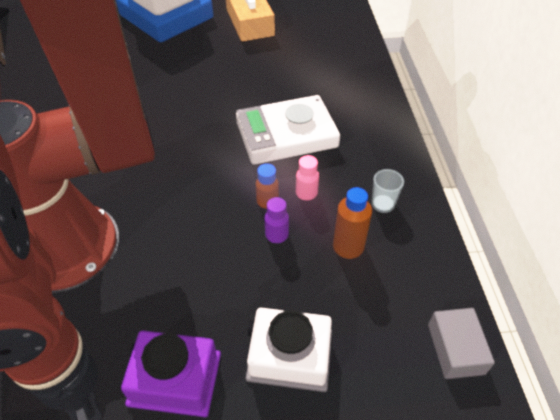

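The two candidates with blue caps are at top (235,217), short, and (302,140), tall. The lookalikes are pink (231,177) and purple (280,212). The white mixer is at (408,210) and the purple one at (420,308) is a decoy. The short amber bottle with the blue cap at (235,217) fits the description, so I'll confirm it enlarged and measure.

```bash
cat > meas.py <<'E'
from h import *
from scipy.optimize import least_squares
d=np.load("im0.npz"); t=np.linspace(0,2*np.pi,60,endpoint=False)
def cyl(x,y,parts): return np.vstack([np.c_[x+r*np.cos(t),y+r*np.sin(t),0*t+z] for r,z in parts])
def cent(n,P):
    m=cv2.moments(cv2.convexHull(proj(n,P).astype(np.float32))); return np.array([m["m10"],m["m01"]])/m["m00"],m["m00"]
def blob(n,lo,hi,seed):
    h=cv2.cvtColor(d[n],cv2.COLOR_RGB2HSV); m=cv2.inRange(h,lo,hi)
    k,l,s,c=cv2.connectedComponentsWithStats(m); i=1+np.argmin(np.hypot(*(c[1:]-seed).T)+1e3*(s[1:,4]<30))
    return c[i],s[i,4]
def fit(parts,obs,g):
    f=lambda p,n,c: cent(n,cyl(*p,parts))[0]-c
    for n,c,a in obs:
        r=least_squares(f,g,args=(n,c),x_scale=10.,diff_step=1e-3); print(n,np.round(c,1),"area",a,"model",cent(n,cyl(*r.x,parts))[1],"xy",r.x.round(1))
B=((100,120,60),(125,255,255))
def run(name,parts,rng,st,ss,g):
    print(name); fit(parts,[(n,*blob(n,*rng,s)) for n,s in(("top",st),("side",ss)) if s],g)
run("sample cap",[(22,82),(22,112)],B,(235,216),(266,173),(400,150))
run("tall cap",[(22,155),(22,185)],B,(302,133),(357,199),(550,0))
E
python3 - <<'E'
from meas import *
a,b=d["top"],d["side"]
c=lambda im,u,v:cv2.resize(im[v:v+75,u:u+100],(400,300),interpolation=cv2.INTER_CUBIC)
m=np.vstack([np.hstack([c(a,200,165),c(a,100,135)]),np.hstack([c(a,355,170),c(b,240,300)])])
save("","crop0",m)
print("pan top",onz("top",[(143,174)],82),"side",onz("side",[(300,114)],82))
print("cup",onz("top",[(409,210)],116),onz("side",[(291,332)],116))
print("pink",onz("top",[(229,173)],112),"purple",onz("top",[(280,211)],112),"beaker rim",onz("top",[(254,101)],90))
E
```

```text
sample cap
top [233.8 215.2] area 279 model 295.11008794559166 xy [495.7  91.2]
side [265.7 172.4] area 270 model 346.9504565051757 xy [494.1  95.5]
tall cap
top [302.4 134. ] area 311 model 354.38032926246524 xy [675.5   0. ]
side [356.6 198. ] area 436 model 419.10791687015444 xy [685.3   0. ]
pan top [[599.3206536  322.79336646  82.        ]] side [[604.87845573 317.0089985   82.        ]]
cup [[ 508.20984418 -327.35486495  116.        ]] [[ 507.79039568 -331.24585347  116.        ]]
pink [[595.93040064 103.27270938 112.        ]] purple [[505.00399486 -19.22655745 112.        ]] beaker rim [[785.17841272  47.31428521  90.        ]]
```

View pics/crop0.png

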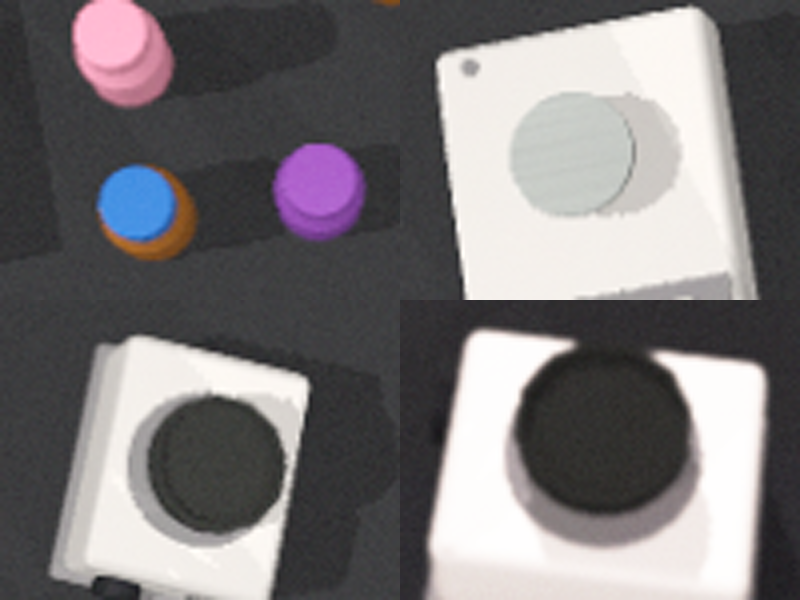

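The crop confirms the target: amber body with a blue cap, disc centre at top (234.4,215.8). The pan centre is at top (143,173.3) and the white mixer's cup at top (409.2,211) and side (291.2,332.5). I'll refine the pan and cup with ellipse fits, then move.

```bash
cat > ell.py <<'E'
from meas import *
for name,n,uv,z,R in(("cup","top",(409,211),116,41),("cup","side",(291,332),116,41),("pan","top",(143,173),82,40),("pan","side",(300,114),82,40),("cap","top",(234.4,215.8),112,22),("cap","side",(266,171),112,22)):
    g=cv2.cvtColor(d[n],cv2.COLOR_RGB2GRAY) if name!="cap" else d[n][...,2]
    g=cv2.GaussianBlur(g,(0,0),0.8).astype(np.float32)
    gx,gy=cv2.Sobel(g,5,1,0),cv2.Sobel(g,5,0,1)
    def score(p):  # mean normal gradient magnitude along projected circle
        q=proj(n,np.c_[p[0]+R*np.cos(t),p[1]+R*np.sin(t),0*t+z]).astype(np.float32); nn=q-q.mean(0); nn/=np.linalg.norm(nn,axis=1)[:,None]
        s=lambda G:cv2.remap(G,q[:,0],q[:,1],1)[:,0] if False else cv2.remap(G,q[:,0].reshape(-1,1),q[:,1].reshape(-1,1),cv2.INTER_LINEAR).ravel()
        v=(s(gx)*nn[:,0]+s(gy)*nn[:,1])*(1 if name!="cap" else -1); return np.clip(v,-20,80).mean()
    c=onz(n,[uv],z)[0,:2]; G=[(score(c+(a,b)),*(c+(a,b))) for a in np.arange(-12,12.1,.75) for b in np.arange(-12,12.1,.75)]
    print(name,n,np.round(max(G),1),"at guess",round(float(score(c)),1))
E
python3 ell.py
```

```text
sample cap
top [233.8 215.2] area 279 model 295.11008794559166 xy [495.7  91.2]
side [265.7 172.4] area 270 model 346.9504565051757 xy [494.1  95.5]
tall cap
top [302.4 134. ] area 311 model 354.38032926246524 xy [675.5   0. ]
side [356.6 198. ] area 436 model 419.10791687015444 xy [685.3   0. ]
cup top [  80.   510.3 -325. ] at guess 80.0
cup side [  74.7  505.5 -330.5] at guess 74.4Traceback (most recent call last):
  File "ell.py", line 10, in <module>
    c=onz(n,[uv],z)[0,:2]; G=[(score(c+(a,b)),*(c+(a,b))) for a in np.arange(-12,12.1,.75) for b in np.arange(-12,12.1,.75)]
                               ~~~~~^^^^^^^^^
  File "ell.py", line 7, in score
    q=proj(n,np.c_[p[0]+R*np.cos(t),p[1]+R*np.sin(t),0*t+z]).astype(np.float32); nn=q-q.mean(0); nn/=np.linalg.norm(nn,axis=1)[:,None]
      ~~~~^^^^^^^^^^^^^^^^^^^^^^^^^^^^^^^^^^^^^^^^^^^^^^^^^^
  File "h.py", line 7, in proj
    K,D,T=KD(n); r,_=cv2.Rodrigues(T[:3,:3])
          ~~^^^
  File "h.py", line 4, in KD
    c=get_calibration(n); f=210/np.tan(np.radians(c["fov_y"])/2)
ValueError: time passes only in moves, steps and waits
```

Emit:
apply_moves([
  [-0.0, 0, -0.078, 0.2, -0.13, 0, 1],
  [0, 0, -0.156, 0.45, -0.3, 0, 1],
  [0, 0, -0.234, 0.7, -0.45, 0, 1],
  [0, 0, -0.312, 0.9, -0.58, 0, 1],
  [0, 0, -0.389, 1.0, -0.65, 0, 1],
])

```text
time_s: 0.52
tool_pos: [271.3, -382.9, 231.1]
tool_rot: [-180.0, -0.1, 58.2]
wrist_force: [0.8, 0.6, 0.0]
grip_width: 85.4
grip_force: 0.0
```

I shouldn't have run the script alongside the move, so I'm rerunning it by itself with a wider clip.

```bash
sed -i 's/-20,80/-50,400/; s/ if False else cv2.remap.*$//; s/cv2.remap(G,q\[:,0\],q\[:,1\],1)\[:,0\]/cv2.remap(G,q[:,:1],q[:,1:],cv2.INTER_LINEAR).ravel()/' ell.py
sed -i 's/^    c=get_cal.*$/    if n not in _c: _c[n]=get_calibration(n)\n    c=_c[n]; f=210\/np.tan(np.radians(c["fov_y"])\/2)/; s/^def KD/_c={}\ndef KD/' h.py
python3 ell.py | tail -6
```

```text
cup top [ 315.3  506.6 -326.5] at guess 308.6
cup side [ 255.1  506.3 -330.5] at guess 243.3
pan top [ 82.7 601.1 322.2] at guess 80.5
pan side [ 55.6 601.9 316.3] at guess 48.2
cap top [398.  493.9  90. ] at guess 380.2
cap side [285.3 495.2  89.8] at guess 244.0
```

Emit:
apply_moves([
  [0, 0, -0.078, 0.25, -0.03, 0, 1],
  [0, 0, -0.156, 0.5, -0.07, 0, 1],
  [0, 0, -0.234, 0.75, -0.1, 0, 1],
  [0, 0, -0.312, 0.97, -0.13, 0, 1],
  [0, 0, -0.353, 0.97, -0.13, 0, 1],
])

```text
time_s: 0.93
tool_pos: [311.7, -293.0, 231.1]
tool_rot: [-180.0, -0.1, 90.1]
wrist_force: [0.1, -0.4, -0.1]
grip_width: 85.1
grip_force: 0.0
```

Emit:
apply_moves([
  [0, 0, 0, 0.35, 0.17, 0, 1],
  [0, 0, 0, 0.7, 0.34, 0, 1],
  [0, 0, 0, 1.0, 0.48, 0, 1],
])

```text
time_s: 1.18
tool_pos: [360.0, -195.0, 231.1]
tool_rot: [-180.0, -0.0, 89.5]
wrist_force: [1.4, -0.5, 0.2]
grip_width: 85.6
grip_force: 0.0
```

Emit:
apply_moves([
  [0, 0, 0, 0.35, 0.17, 0, 1],
  [0, 0, 0, 0.7, 0.34, 0, 1],
  [0, 0, 0, 1.0, 0.48, 0, 1],
])

```text
time_s: 1.43
tool_pos: [409.0, -94.8, 231.3]
tool_rot: [180.0, -0.0, 89.6]
wrist_force: [0.9, 0.0, -0.2]
grip_width: 85.8
grip_force: 0.0
```

Emit:
apply_moves([
  [0, 0, 0, 0.35, 0.17, 0, 1],
  [0, 0, 0, 0.7, 0.34, 0, 1],
  [0, 0, 0, 1.0, 0.48, 0, 1],
])

```text
time_s: 1.68
tool_pos: [457.9, 5.0, 231.2]
tool_rot: [180.0, -0.0, 89.6]
wrist_force: [0.4, -0.6, -0.2]
grip_width: 85.4
grip_force: 0.0
```

Emit:
apply_moves([
  [0, 0, 0, 0.3, 0.14, 0, 1],
  [0, 0, 0, 0.6, 0.29, 0, 1],
  [0, 0, 0, 0.83, 0.39, 0, 1],
  [0, 0, 0, 0.83, 0.39, 0, 1],
])

```text
time_s: 2.02
tool_pos: [498.2, 88.9, 230.8]
tool_rot: [180.0, -0.1, 89.8]
wrist_force: [-0.3, -0.7, -0.2]
grip_width: 85.2
grip_force: 0.0
```

Emit:
apply_moves([
  [0, 0, 0, 0.01, -0.03, 0.25, 1],
  [0, 0, 0, 0.01, -0.03, 0.5, 1],
  [0, 0, 0, 0.01, -0.03, 0.75, 1],
  [0, 0, 0, 0.01, -0.03, 0.9, 1],
  [0, 0, 0, 0.01, -0.03, 0.9, 1],
])

```text
time_s: 2.43
tool_pos: [491.2, 85.8, 138.2]
tool_rot: [-179.7, 0.0, 89.6]
wrist_force: [-0.5, -0.0, 0.2]
grip_width: 85.3
grip_force: 0.0
```

Run:
```python
from h import *
a=read_camera("top");b=read_camera("side")
c=lambda im,u,v:cv2.resize(im[v:v+150,u:u+200],(400,300),interpolation=cv2.INTER_CUBIC)
save("","close1",np.hstack([c(a,140,140),c(b,170,90)]))
```

```text
(no output)
```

View pics/close1.png

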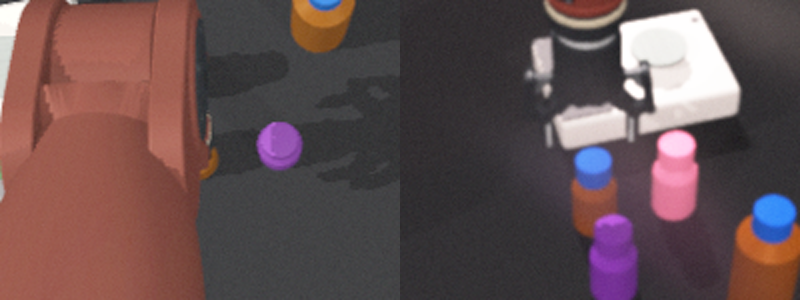

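The side view shows the open fingers, at crop columns 550 and 632, straddling the blue cap at (593,168). The measured xy has shifted a little, so I'll check the state and then correct.

```bash
python3 -c "
from h import *
s=read_state();print(s['time_s'],s['tool_pos'],s['tool_rot'],s['qvel'].round(2))"
```

```text
2.5333 [493.50895332  85.9526223  141.34913466] [-1.79931292e+02  8.57606010e-03  8.95520086e+01] [ 0.04 -1.14  1.72  0.57 -0.03  0.04]
```

Emit:
apply_moves([
  [0, 0, 0, 0.04, 0.01, 0.16, 1],
  [0, 0, 0, 0.04, 0.01, 0.36, 1],
  [0, 0, 0, 0.04, 0.01, 0.54, 1],
  [0, 0, 0, 0.04, 0.01, 0.64, 1],
  [0, 0, 0, 0.04, 0.01, 0.64, 1],
])

```text
time_s: 2.95
tool_pos: [494.4, 90.1, 76.7]
tool_rot: [-179.9, 0.0, 89.6]
wrist_force: [-1.0, -0.4, 1.1]
grip_width: 85.3
grip_force: 0.0
```

Emit:
apply_moves([
  [0, 0, 0, 0, 0, 0, 0.6],
  [0, 0, 0, 0, 0, 0, 0.45],
  [0, 0, 0, 0, 0, 0, 0.2],
  [0, 0, 0, 0, 0, 0, 0],
  [0, 0, 0, 0, 0, 0, 0],
])

```text
time_s: 3.37
tool_pos: [495.9, 90.3, 78.7]
tool_rot: [179.9, -0.0, 89.6]
wrist_force: [-1.6, -0.2, 8.4]
grip_width: 42.6
grip_force: 60.3
```

Emit:
apply_moves([
  [0, 0, 0, 0, 0, 0, 0],
  [0, 0, 0, 0, 0, 0, 0],
  [0, 0, 0, 0, 0, 0, 0],
  [0, 0, 0, 0, 0, 0, 0],
  [0, 0, 0, 0, 0, 0, 0],
])

```text
time_s: 3.78
tool_pos: [495.9, 90.3, 78.7]
tool_rot: [179.9, 0.0, 89.6]
wrist_force: [-2.0, 0.3, 8.7]
grip_width: 42.7
grip_force: 60.3
```

Emit:
apply_moves([
  [0, 0, 0, 0, 0, -0.1, 0],
  [0, 0, 0, 0, 0, -0.3, 0],
  [0, 0, 0, 0, 0, -0.55, 0],
  [0, 0, 0, 0, 0, -0.8, 0],
  [0, 0, 0, 0, 0, -1, 0],
])

```text
time_s: 4.2
tool_pos: [495.1, 90.3, 179.9]
tool_rot: [179.9, -0.0, 89.6]
wrist_force: [0.1, 0.3, -2.8]
grip_width: 42.6
grip_force: 61.4
```

Emit:
apply_moves([
  [0, 0, 0, 0, 0, -0.2, 0],
  [0, 0, 0, 0, 0, -0.4, 0],
  [0, 0, 0, 0, 0, -0.6, 0],
  [0, 0, 0, 0, 0, -0.6, 0],
])

```text
time_s: 4.53
tool_pos: [496.7, 90.4, 241.6]
tool_rot: [179.7, -0.0, 89.6]
wrist_force: [0.9, 0.4, -2.4]
grip_width: 42.6
grip_force: 61.5
```

Run:
```python
from h import *
b=read_camera("side"); s=read_state(); print(s['tool_pos'],s['tool_rot'],s['wrist_force'],s['torque'],s['grip_width'],s['grip_force'])
x,y,z=s['tool_pos']; q=proj("side",[(x,y,z-78.7),(x,y,z-78.7+112)]); print(q)
for p in q: cv2.drawMarker(b,tuple(int(v) for v in p.round()),(0,255,0),0,4)
u,v=q.mean(0).astype(int); u0,v0=max(0,u-67),max(0,v-50)
save("","lift",cv2.resize(b[v0:v0+100,u0:u0+134],(536,400),interpolation=cv2.INTER_CUBIC))
```

```text
[496.09740651  90.34757594 239.53964273] [ 1.79769344e+02 -8.95552642e-03  8.95729084e+01] [ 0.22108721  0.54725503 -2.73181414] [-0.00691919  0.04526973  0.029207  ] 42.54353090409811 61.51063084602356
[[266.04173133 155.05017984]
 [264.75877993 117.76156784]]
```

View pics/lift.png

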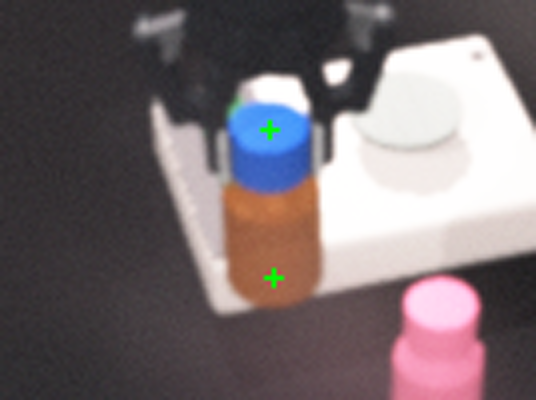

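The bottle hangs upright in the fingers with the cap gripped, and the predicted points at crop (270,130) and (274,278) match to about 2 px. Next is the move to the mixer.

Emit:
apply_moves([
  [0, 0, 0, -0.15, 0.01, 0, 0],
  [0, 0, 0, -0.4, 0.01, 0, 0],
  [0, 0, 0, -0.7, 0.02, 0, 0],
  [0, 0, 0, -1, 0.03, 0, 0],
])

```text
time_s: 4.92
tool_pos: [496.3, -10.4, 236.3]
tool_rot: [-179.9, -0.0, 89.6]
wrist_force: [0.0, -0.2, -2.6]
grip_width: 43.0
grip_force: 61.5
```

Emit:
apply_moves([
  [0, 0, 0, -0.33, 0.01, 0, 0],
  [0, 0, 0, -0.66, 0.02, 0, 0],
  [0, 0, 0, -1, 0.03, 0, 0],
])

```text
time_s: 5.17
tool_pos: [498.5, -110.8, 236.3]
tool_rot: [-179.9, -0.0, 89.6]
wrist_force: [0.5, -0.1, -2.2]
grip_width: 42.9
grip_force: 61.5
```

Emit:
apply_moves([
  [0, 0, 0, -0.33, 0.01, 0, 0],
  [0, 0, 0, -0.66, 0.02, 0, 0],
  [0, 0, 0, -1, 0.03, 0, 0],
])

```text
time_s: 5.42
tool_pos: [500.8, -210.9, 236.2]
tool_rot: [-179.9, -0.1, 89.6]
wrist_force: [-0.2, 0.4, -2.4]
grip_width: 42.6
grip_force: 61.5
```

Emit:
apply_moves([
  [0, 0, 0, -0.33, 0.01, 0, 0],
  [0, 0, 0, -0.66, 0.02, 0, 0],
  [0, 0, 0, -1, 0.02, 0, 0],
])

```text
time_s: 5.67
tool_pos: [502.2, -310.9, 236.0]
tool_rot: [-179.9, -0.1, 89.6]
wrist_force: [0.4, 0.1, -2.3]
grip_width: 42.7
grip_force: 61.5
```

Emit:
apply_moves([
  [0, 0, 0, -0.15, 0, 0, 0],
  [0, 0, 0, -0.19, 0, 0, 0],
  [0, 0, 0, -0.19, 0, 0, 0],
  [0, 0, 0, -0.19, 0, 0, 0],
  [0, 0, 0, -0.19, 0, 0, 0],
])

```text
time_s: 6.08
tool_pos: [502.8, -327.2, 237.1]
tool_rot: [-180.0, -0.0, 89.6]
wrist_force: [0.0, 0.2, -2.3]
grip_width: 42.4
grip_force: 61.5
```

Run:
```python
from h import *
b=read_camera("side"); s=read_state(); print(s['time_s'],s['tool_pos'],s['tool_rot'],s['wrist_force'],s['grip_width'])
x,y,z=s['tool_pos']; q=proj("side",[(x,y,z-78.7),(x,y,z+33.3),(506.5,-328.5,112)]); print(q)
for p in q: cv2.drawMarker(b,tuple(int(v) for v in p.round()),(0,255,0),0,4)
save("","overcup",cv2.resize(b[240:400,190:390],(600,480),interpolation=cv2.INTER_CUBIC))
```

```text
6.1333 [ 502.96355566 -327.25092589  237.32400559] [-1.79987264e+02 -2.91258973e-02  8.96581507e+01] [-0.08662248 -0.02599741 -2.97399949] 42.351433255269406
[[288.39893053 319.65683672]
 [289.03816375 287.80099078]
 [290.12215853 331.65676586]]
```

View pics/overcup.png

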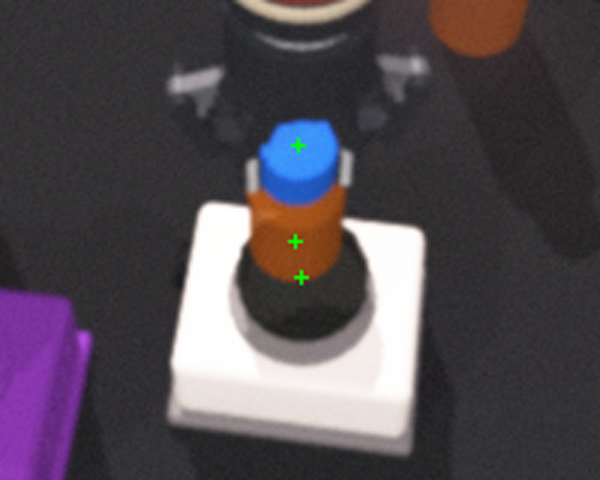

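The bottle hangs upright over the white mixer's cup. The cup centre is at crop (303,277) and the bottle axis at about column 300, so I'll shift +3 mm in x, -1 mm in y and descend.

Emit:
apply_moves([
  [0, 0, 0, -0.01, 0.03, 0.1, 0],
  [0, 0, 0, -0.01, 0.03, 0.25, 0],
  [0, 0, 0, -0.01, 0.03, 0.35, 0],
  [0, 0, 0, -0.01, 0.03, 0.42, 0],
  [0, 0, 0, -0.01, 0.03, 0.42, 0],
])

```text
time_s: 6.55
tool_pos: [505.1, -328.7, 193.3]
tool_rot: [-179.9, -0.1, 89.6]
wrist_force: [0.5, -0.2, -2.4]
grip_width: 42.8
grip_force: 61.5
```

Emit:
apply_moves([
  [0, 0, 0, 0, 0, 0.01, 0],
  [0, 0, 0, 0, 0, 0.02, 0],
  [0, 0, 0, 0, 0, 0.03, 0],
  [0, 0, 0, 0, 0, 0.05, 0],
  [0, 0, 0, 0, 0, 0.05, 0],
])

```text
time_s: 6.97
tool_pos: [506.1, -330.1, 190.6]
tool_rot: [180.0, 0.0, 89.6]
wrist_force: [0.6, -0.5, 0.9]
grip_width: 42.7
grip_force: 61.8
```

Run:
```python
from h import *
b=read_camera("side"); s=read_state(); print(s['time_s'],s['tool_pos'],s['tool_rot'],s['wrist_force'],s['torque'],s['grip_width'])
save("","incup",cv2.resize(b[240:400,190:390],(600,480),interpolation=cv2.INTER_CUBIC))
```

```text
7.0167 [ 506.14334708 -330.09414934  190.78051737] [1.79948148e+02 4.15834376e-02 8.95683830e+01] [ 0.26624227  0.11461182 -1.60278661] [-0.03058818 -0.10388679  0.01076703] 42.69574667875559
```

View pics/incup.png

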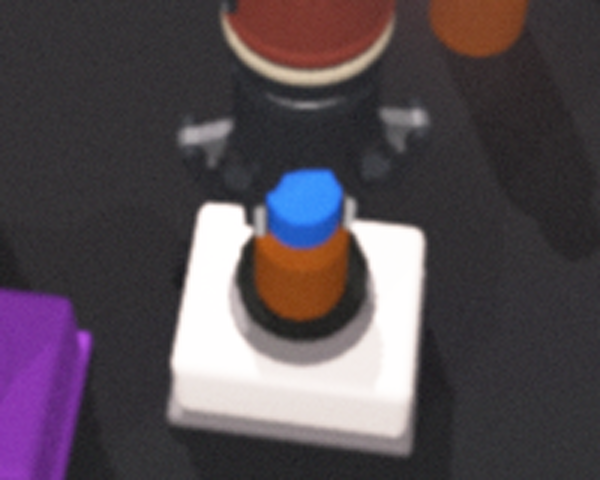

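Contact is just beginning: the bottle base at crop (301,300) sits inside the cup rim (columns 235–370) and is well centred. Now pressing down gradually.

Emit:
apply_moves([
  [0, 0, 0, 0, 0, 0.02, 0],
  [0, 0, 0, 0, 0, 0.04, 0],
  [0, 0, 0, 0, 0, 0.06, 0],
  [0, 0, 0, 0, 0, 0.06, 0],
  [0, 0, 0, 0, 0, 0.06, 0],
])

```text
time_s: 7.43
tool_pos: [506.2, -330.1, 184.7]
tool_rot: [180.0, 0.0, 89.6]
wrist_force: [0.2, -0.9, 4.9]
grip_width: 42.6
grip_force: 62.1
```

Emit:
apply_moves([
  [0, 0, 0, 0, 0, 0.02, 0],
  [0, 0, 0, 0, 0, 0.04, 0],
  [0, 0, 0, 0, 0, 0.06, 0],
  [0, 0, 0, 0, 0, 0.06, 0],
  [0, 0, 0, 0, 0, 0.06, 0],
])

```text
time_s: 7.85
tool_pos: [506.1, -330.2, 179.1]
tool_rot: [179.9, 0.1, 89.6]
wrist_force: [-0.7, -0.3, 8.1]
grip_width: 42.8
grip_force: 62.8
```

Emit:
apply_moves([
  [0, 0, 0, 0, 0, 0.01, 0],
  [0, 0, 0, 0, 0, 0.02, 0],
  [0, 0, 0, 0, 0, 0.03, 0],
  [0, 0, 0, 0, 0, 0.03, 0],
  [0, 0, 0, 0, 0, 0.03, 0],
])

```text
time_s: 8.27
tool_pos: [506.3, -330.5, 178.6]
tool_rot: [179.9, 0.2, 89.6]
wrist_force: [-5.5, 3.8, 28.1]
grip_width: 42.4
grip_force: 64.9
```

The force jumped to 28 N with no further travel, so the cup is on its stop. Holding for more than a second.

Emit:
apply_moves([
  [0, 0, 0, 0, 0, 0, 0],
  [0, 0, 0, 0, 0, 0, 0],
  [0, 0, 0, 0, 0, 0, 0],
  [0, 0, 0, 0, 0, 0, 0],
  [0, 0, 0, 0, 0, 0, 0],
])

```text
time_s: 8.68
tool_pos: [506.3, -330.5, 178.6]
tool_rot: [179.9, 0.2, 89.6]
wrist_force: [-5.3, 4.0, 28.0]
grip_width: 42.7
grip_force: 64.9
```

Emit:
apply_moves([
  [0, 0, 0, 0, 0, 0, 0],
  [0, 0, 0, 0, 0, 0, 0],
  [0, 0, 0, 0, 0, 0, 0],
  [0, 0, 0, 0, 0, 0, 0],
  [0, 0, 0, 0, 0, 0, 0],
])

```text
time_s: 9.1
tool_pos: [506.3, -330.5, 178.5]
tool_rot: [179.9, 0.2, 89.6]
wrist_force: [-5.6, 3.9, 28.5]
grip_width: 42.8
grip_force: 64.9
```

Emit:
apply_moves([
  [0, 0, 0, 0, 0, 0, 0],
  [0, 0, 0, 0, 0, 0, 0],
  [0, 0, 0, 0, 0, 0, 0],
  [0, 0, 0, 0, 0, 0, 0],
  [0, 0, 0, 0, 0, 0, 0],
])

```text
time_s: 9.52
tool_pos: [506.3, -330.5, 178.6]
tool_rot: [179.9, 0.2, 89.6]
wrist_force: [-5.7, 4.2, 27.8]
grip_width: 42.4
grip_force: 64.9
```

Emit:
apply_moves([
  [0, 0, 0, 0, 0, 0, 0],
  [0, 0, 0, 0, 0, 0, 0],
  [0, 0, 0, 0, 0, -0.04, 0],
  [0, 0, 0, 0, 0, -0.08, 0],
  [0, 0, 0, 0, 0, -0.14, 0],
])

```text
time_s: 9.93
tool_pos: [506.1, -330.0, 189.8]
tool_rot: [180.0, 0.0, 89.6]
wrist_force: [2.2, -2.0, 1.9]
grip_width: 42.6
grip_force: 61.9
```

Emit:
apply_moves([
  [0, 0, 0, 0, 0, -0.1, 0],
  [0, 0, 0, 0, 0, -0.3, 0],
  [0, 0, 0, 0, 0, -0.45, 0],
  [0, 0, 0, 0, 0, -0.5, 0],
])

```text
time_s: 10.27
tool_pos: [506.2, -330.0, 241.3]
tool_rot: [179.9, 0.0, 89.6]
wrist_force: [-0.7, 0.2, -2.7]
grip_width: 42.6
grip_force: 61.6
```

Emit:
apply_moves([
  [0, 0, 0, 0.15, 0, 0, 0],
  [0, 0, 0, 0.4, 0, 0, 0],
  [0, 0, 0, 0.7, 0, 0, 0],
  [0, 0, 0, 1, 0, 0, 0],
])

```text
time_s: 10.6
tool_pos: [505.6, -228.0, 237.9]
tool_rot: [-179.9, -0.1, 89.5]
wrist_force: [-0.0, -0.1, -2.7]
grip_width: 43.0
grip_force: 61.6
```

Emit:
apply_moves([
  [0, 0, 0, 0.33, 0, 0, 0],
  [0, 0, 0, 0.66, 0, 0, 0],
  [0, 0, 0, 1, 0, 0, 0],
])

```text
time_s: 10.85
tool_pos: [506.1, -127.6, 238.2]
tool_rot: [-179.9, -0.1, 89.6]
wrist_force: [-0.0, 0.0, -2.0]
grip_width: 42.2
grip_force: 61.6
```

Emit:
apply_moves([
  [0, 0, 0, 0.33, 0, 0, 0],
  [0, 0, 0, 0.66, 0, 0, 0],
  [0, 0, 0, 1, 0, 0, 0],
])

```text
time_s: 11.1
tool_pos: [506.7, -27.7, 238.3]
tool_rot: [-179.9, -0.0, 89.6]
wrist_force: [1.6, -0.3, -3.0]
grip_width: 43.0
grip_force: 61.6
```

Emit:
apply_moves([
  [0, 0, 0, 0.33, 0, 0, 0],
  [0, 0, 0, 0.66, 0, 0, 0],
  [0, 0, 0, 1, 0, 0, 0],
])

```text
time_s: 11.35
tool_pos: [507.3, 72.2, 238.3]
tool_rot: [-179.9, -0.0, 89.6]
wrist_force: [1.9, 0.4, -2.5]
grip_width: 42.5
grip_force: 61.6
```

Emit:
apply_moves([
  [0, 0, 0, 0.33, 0.1, 0, 0],
  [0, 0, 0, 0.66, 0.2, 0, 0],
  [0, 0, 0, 1, 0.3, 0, 0],
])

```text
time_s: 11.6
tool_pos: [538.4, 172.0, 238.4]
tool_rot: [-179.9, 0.0, 89.6]
wrist_force: [0.8, 0.2, -2.2]
grip_width: 42.2
grip_force: 61.6
```

Emit:
apply_moves([
  [0, 0, 0, 0.33, 0.1, 0, 0],
  [0, 0, 0, 0.66, 0.2, 0, 0],
  [0, 0, 0, 1, 0.35, 0, 0],
])

```text
time_s: 11.85
tool_pos: [573.7, 271.7, 238.2]
tool_rot: [-179.8, 0.0, 89.6]
wrist_force: [1.5, -0.4, -1.5]
grip_width: 42.4
grip_force: 61.7
```

Emit:
apply_moves([
  [0, 0, 0, 0.2, 0.1, 0, 0],
  [0, 0, 0, 0.4, 0.2, 0, 0],
  [0, 0, 0, 0.5, 0.3, 0, 0],
  [0, 0, 0, 0.5, 0.3, 0, 0],
  [0, 0, 0, 0.5, 0.3, 0, 0],
])

```text
time_s: 12.27
tool_pos: [604.7, 320.0, 237.5]
tool_rot: [-179.8, 0.1, 89.6]
wrist_force: [-0.3, -0.7, -2.8]
grip_width: 42.4
grip_force: 61.9
```

Run:
```python
from h import *
b=read_camera("side"); a=read_camera("top"); s=read_state(); print(s['time_s'],s['tool_pos'],s['tool_rot'],s['wrist_force'],s['grip_width'])
x,y,z=s['tool_pos']
for n,im in(("side",b),("top",a)):
    for p in proj(n,[(x,y,z-78.7),(x,y,z+33.3),(601.5,319.5,82)]): cv2.drawMarker(im,tuple(int(v) for v in p.round()),(0,255,0),0,4)
c=lambda im,u,v:cv2.resize(im[v:v+150,u:u+133],(400,450),interpolation=cv2.INTER_CUBIC)
save("","overpan",np.hstack([c(b,230,20),c(a,80,110)]))
```

```text
12.3667 [604.73805737 318.98709994 238.53336402] [-1.79898967e+02  4.74547805e-02  8.95635157e+01] [ 0.75775242  0.0556988  -2.10838583] 42.43638056823716
```

View pics/overpan.png

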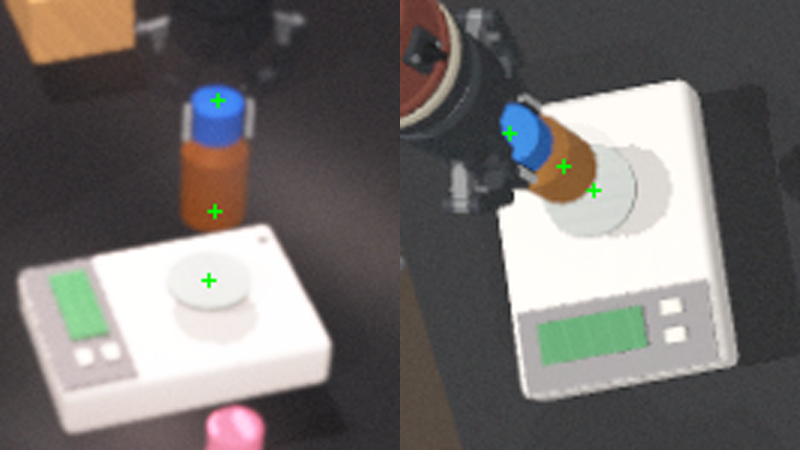

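The bottle is above the pan, and both views put the pan centre on the marker: side crop (209,281), top crop (592,190). I'll correct x by -3 mm and descend.

Emit:
apply_moves([
  [0, 0, 0, 0, -0.02, 0.15, 0],
  [0, 0, 0, 0, -0.03, 0.35, 0],
  [0, 0, 0, 0, -0.03, 0.55, 0],
  [0, 0, 0, 0, -0.03, 0.68, 0],
  [0, 0, 0, 0, -0.03, 0.72, 0],
])

```text
time_s: 12.78
tool_pos: [600.8, 318.1, 165.0]
tool_rot: [-179.8, 0.1, 89.5]
wrist_force: [-1.3, 0.5, -2.1]
grip_width: 42.4
grip_force: 62.0
```

Emit:
apply_moves([
  [0, 0, 0, 0, 0, 0, 0],
  [0, 0, 0, 0, 0, 0, 0],
  [0, 0, 0, 0, 0, 0.01, 0],
  [0, 0, 0, 0, 0, 0.02, 0],
  [0, 0, 0, 0, 0, 0.02, 0],
])

```text
time_s: 13.2
tool_pos: [603.0, 319.6, 166.0]
tool_rot: [179.9, -0.0, 89.6]
wrist_force: [-0.5, 0.3, -3.4]
grip_width: 42.7
grip_force: 62.0
```

Emit:
apply_moves([
  [0, 0, 0, 0, -0.01, 0.01, 0],
  [0, 0, 0, 0, -0.01, 0.02, 0],
  [0, 0, 0, 0, -0.01, 0.04, 0],
  [0, 0, 0, 0, -0.01, 0.04, 0],
  [0, 0, 0, 0, -0.01, 0.04, 0],
])

```text
time_s: 13.62
tool_pos: [601.6, 319.5, 161.1]
tool_rot: [-180.0, 0.0, 89.6]
wrist_force: [0.0, -0.5, -2.5]
grip_width: 42.2
grip_force: 62.0
```

Emit:
apply_moves([
  [0, 0, 0, 0, 0, 0.005, 0],
  [0, 0, 0, 0, 0, 0.01, 0],
  [0, 0, 0, 0, 0, 0.01, 0],
  [0, 0, 0, 0, 0, 0.01, 0],
])

```text
time_s: 13.95
tool_pos: [601.7, 319.6, 160.8]
tool_rot: [180.0, -0.0, 89.6]
wrist_force: [-2.9, 0.2, 3.2]
grip_width: 42.6
grip_force: 62.4
```

It is resting on the pan (the force went from -2.5 to +3.2 N), so I'm releasing and retreating upward.

Emit:
apply_moves([
  [0, 0, 0, 0, 0, 0, 0.55],
  [0, 0, 0, 0, 0, 0, 0.65],
  [0, 0, 0, 0, 0, 0, 0.8],
  [0, 0, 0, 0, 0, 0, 1],
  [0, 0, 0, 0, 0, 0, 1],
])

```text
time_s: 14.37
tool_pos: [601.8, 319.5, 160.3]
tool_rot: [180.0, -0.0, 89.6]
wrist_force: [-0.1, -0.4, -0.1]
grip_width: 85.3
grip_force: 0.0
```

Emit:
apply_moves([
  [0, 0, 0, 0, 0, 0, 1],
  [0, 0, 0, 0, 0, 0, 1],
  [0, 0, 0, 0, 0, -0.05, 1],
  [0, 0, 0, 0, 0, -0.15, 1],
  [0, 0, 0, 0, 0, -0.3, 1],
])

```text
time_s: 14.78
tool_pos: [601.1, 319.3, 190.3]
tool_rot: [-179.9, 0.0, 89.6]
wrist_force: [0.6, -0.2, -0.5]
grip_width: 85.4
grip_force: 0.0
```

Emit:
apply_moves([
  [0, 0, 0, 0, 0, -0.2, 1],
  [0, 0, 0, 0, 0, -0.4, 1],
  [0, 0, 0, 0, 0, -0.6, 1],
  [0, 0, 0, 0, 0, -0.8, 1],
  [0, 0, 0, 0, 0, -0.8, 1],
])

```text
time_s: 15.2
tool_pos: [603.2, 320.2, 275.9]
tool_rot: [179.6, -0.2, 89.6]
wrist_force: [1.7, 0.7, 0.4]
grip_width: 85.4
grip_force: 0.0
```

Run:
```python
from h import *
b=read_camera("side"); a=read_camera("top"); s=read_state(); print(s['time_s'],s['tool_pos'],s['wrist_force'],s['grip_width'])
for n,im in(("side",b),("top",a)):
    for p in proj(n,[(601.5,319.5,82),(601.5,319.5,194)]): cv2.drawMarker(im,tuple(int(v) for v in p.round()),(0,255,0),0,4)
c=lambda im,u,v:cv2.resize(im[v:v+150,u:u+133],(400,450),interpolation=cv2.INTER_CUBIC)
save("","final",np.hstack([c(b,230,20),c(a,80,110)]))
```

```text
15.3 [602.18899749 319.72289338 271.7433556 ] [-1.57375316  0.13669174 -0.58852131] 85.66049065831632
```

View pics/final.png

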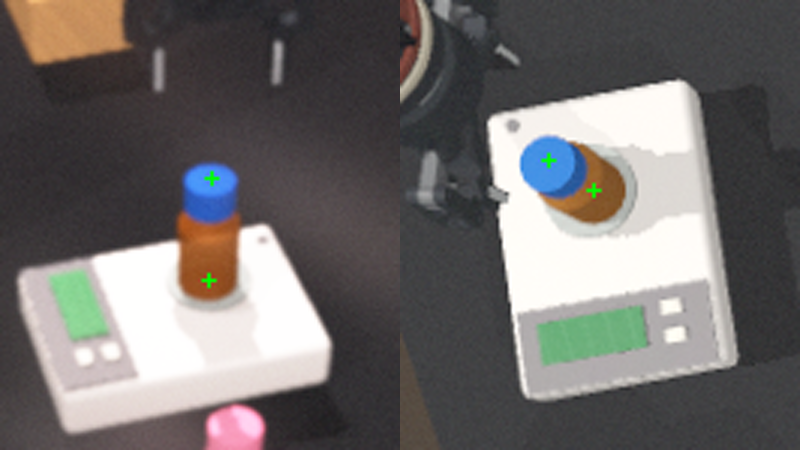

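The bottle stands upright and free on the pan. Its cap is at top crop (550,165), about 2 px (roughly 4 mm) from the ideal (549,160), within tolerance. Handing in.

```bash
python3 -c "
from h import *
print(job_done())"
```

```text
the job is handed in; nothing more can be done
None
```

The job is handed in, with no verdict returned: the sample bottle held the mixer cup on its stop at about 28 N for over 1.2 s, and it now stands upright and released on the balance pan, about 4 mm off centre by camera.

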